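# Set a ratchet work prop four clicks higher

### The job

Raise the column of the blue ratchet prop by exactly four clicks from where it stands, feeling each click, and let it down gently until the pawl carries it. Then prove that it holds by leaning straight down on the yellow head with a steady push of 15 newtons for a full second (never more than 20) and let go; keep off the spring pawl and disturb nothing else on the bench.

Things in the scene. Friction and masses are not known exactly. Their poses are not given: they have to be found in the camera images.
- stand: Blue work prop fixed to the worktop: foot plate 100 x 90 x 12 mm (x, y, z) and an upright channel 42 mm square that ends 140 mm above the worktop, open on its own -x side, where the column's toothed rack shows. Origin: centre of the foot's underside; z up; yaw varies by half a radian either way.
- head (a point): Centre of the yellow head on top of the column: block 34 x 30 x 30 mm (x, y, z), sides along the stand's x and y; grasp it from above across y (30 mm). A steel cap 40 x 40 mm with a shallow vee stands on it, from 15 mm to 35 mm above this point. Bare 22 mm square column below, 30 mm or more of free gap down to the channel. At the lowest notch this point is 185 mm over the worktop.
- pawl: Spring pawl, slides along the stand's x and carries the column by itself. Red round button, 20 mm across, sticks out on the stand's -x side 52 to 65 mm from the column's axis, 121 mm above the worktop. Not to be touched. It bears 28 N at most with the weight, so let the column down, do not drop it. Origin: stand's origin, moved by the pawl's travel (up to 6 mm).
- screw_jar: Bystander: glass jar of screws with a tan lid, 66 mm across, 94 mm high, behind the prop. Origin: centre of underside.
- column: Ratchet column with head, 0.5 to 0.75 kg, slides only up and down, 95 mm; rests in one of its 3 lowest notches, 12 mm apart. In each notch the first 2 mm up are free (only the weight), then the tooth adds 4 to 10 N, which falls away 2 mm or less before the pawl clicks in. It cannot go below the last click; let down, it rests there. Origin: stand's origin plus lift over the lowest notch.
- small_jar: Bystander: smaller glass jar of screws with a pale lid, 58 mm across, 78 mm high, behind the prop. Origin: centre of underside.
- brass_block: Bystander: sawn brass block 32 x 75 x 25 mm lying flat, nearer the robot than the prop. Origin: centre of underside.
Not all that is in view belongs to the job. What is shaped like the stand but orange is not meant.

How it is judged:
By the outcome, as a careful person would: the job done as asked, in the order asked, and still so for the second after the job is handed in, with the robot touching nothing.
It also fails if it takes over 72 s, if anything falls off the work surface, if the arm or the gripper's body presses on something with over 40 N, if the wrist force passes 120 N, or if a joint passes its speed limit or range.

### The arm

A 6-joint arm with a two-finger parallel gripper is mounted at the origin on a cart in front of the work surface, level with it; the furniture and walls round the work are solid. World frame = base frame: x ahead of the robot, y to its left, z up, the work surface at z = 0. Lengths are in mm, angles in rad, forces in N, time in s.
With the tool pointing down it reaches from about 400 to 925 mm from the base axis. Payload 12.5 kg.
Tool frame: the origin (TCP) lies midway between the tips of the shut fingers; the grasp point (between the pads) lies 19 mm behind it; z points along the fingers, y is the line along which they close (so a half turn about z gives the same grasp; the last joint's range is limited). The gripper opens to 95 mm and grips with 3 to 60 N. Pads are 20 mm wide; open, the fingers measure 119 mm over their backs; the gripper's body (75 mm by 180 mm) begins 59 mm behind the grasp point.
Start: joints at [1.139, 0.491, 1.559, -0, 1.092, -0.106], TCP at [200.025, 592.146, 214.661] pointing down, gripper open.
Joint ranges: [-3.1, 3.1], [-0.84, 2.19], [0.05, 2.79], [-1.13, 4.28], [0.06, 2.93], [-2.69, 2.69]. Speed limits (rad/s): [2.22, 2.22, 2.79, 3.14, 3.14, 3.14].

### API

Orientations are given as a unit quaternion [x, y, z, w].
In Python, from workcell import env, optics gives the robot as it stands. The module is installed in compiled form; this text tells all that it offers.
- The arm moves only by the tool arm_command, never from a script. Its argument "commands" is a list of rows, each a list of 7 numbers: the turn, a rotation vector about the tool's x, y, z as a fraction of full scale, then the shift along the tool's x, y, z as a fraction of full scale, then the closure, from -1 (fully open) to 1 (shut), so that 0 is half open. A call has 1 to 20 rows; each row shifts and turns the commanded pose from where the row before left it, along the tool's axes as they then stand; what a row does not reach is not made up. Full scale, the value 1, is 0.03 m for a shift and 4 degrees for a turn. A row lasts 1/10 s, in which the tool goes at most 50 mm and 8.59 degrees, less where a joint would pass 70% of its speed; a pose out of reach is approached as far as the arm can. A call with a number of a shift or a turn outside -1 to 1 is refused whole. A call with a gripper value outside its range is refused whole. The fingers move at their own pace and stop on an object; "newtons" is the grip in N (left out, the last holds). Time passes only in rows, so rows that do not move let the fingers close. It gives the time, the measured TCP pose, the force, the opening and the grip force at its end, in the units of the state.
- env.get_obs(): the state, without advancing time (a new reading comes with each control period).
- optics.get_image(name): name is "side" or "top"; returns the picture (420x560x3 uint8, red, green, blue); there is no depth.
- optics.calibration(name): a dict with "intrinsics" (3x3 intrinsics, pixels), "cam_to_world" (4x4, takes a point from camera to world coordinates). Camera axes: x right, y down, z forward; pixel columns grow to the right and rows downward; lengths in mm; the calibration is good to about 2 mm. A picture is of the moment at which its call begins. calibration takes no time and is no camera call.
- env.close_job(): hands the job in; it is judged then, once.
Trained networks look in the newest picture that a camera, given by its name, has taken for a name from the list of things; names that differ only in an ending like _2 or _b are one class to them, and where a whole thing is asked for, a point or a joint stands for the part that bears it (a point fixed in the world has none). Each returns a list of dicts, best first, with "p" (0 to 1); they miss things now and then, are a little off and sometimes report something else, mostly with a low value. They report only what shows in the picture. A call takes as long as a camera call. They do not tell look-alikes from the thing itself.
- optics.outline_of(name, camera): "region" (420x560 bool, what is visible of it) and "box" ([centre column, centre row, width, height] in pixels, round what is visible of it).
- optics.landmark_of(name, camera): "point" ([column, row] in pixels: a listed point, or the origin of a listed thing).
The state is a dict: "t": time; "joints": joint angles; "joint_vel": joint speeds; "joint_efforts": joint torques, N m; "position": TCP position; "ee_rot": TCP orientation; "contact_force": force on the tool from outside, world axes, zero at the start; "torque": the same for the moment, N m; "opening": finger opening in mm; "finger_force": force on a finger pad.
Only numpy, scipy, OpenCV 4.12 (cv2) and the standard library are available. Lean on these libraries where they do the work, as an engineer would, in place of code of your own. Each camera call takes 0.05 s, during which the arm holds its last target. There are 200 camera calls.

## Working session

There is one attempt and no reset: what is moved stays moved. The work goes in short steps, Python scripts to look and compute and a tool call to move; the robot and the scene stay as the last step left them, time stands still between calls to the robot, and variables do not carry over. Pictures are saved under pics/ and viewed, at most 10 in all, crops included, and the job is handed in when it is done.

Besides the shell and the picture viewer there is one more tool, called after "Emit:" as name(argument=value, ...), one argument or row to a line, values as JSON. arm_command: Moves the arm, as the interface text tells. Shift numbers are shares of 0.03 m and turn numbers shares of 4 degrees, none past 1 either way. Its arguments: {"type":"object","properties":{"commands":{"type":"array","items":{"type":"array","items":{"type":"number","minimum":-1,"maximum":1}}},"newtons":{"type":"number"}},"required":["commands"]}

```bash
mkdir -p pics
cat > h.py <<'E'
import numpy as np,cv2
from workcell import env,optics
def ray(n,p):
    c=optics.calibration(n);K=np.array(c["intrinsics"]);T=np.array(c["cam_to_world"])
    d=T[:3,:3]@np.linalg.solve(K,[p[0],p[1],1.]);return T[:3,3],d/np.linalg.norm(d)
def atz(n,p,z):
    o,d=ray(n,p);return o+d*(z-o[2])/d[2]
def proj(n,P):
    c=optics.calibration(n);K=np.array(c["intrinsics"]);T=np.array(c["cam_to_world"])
    q=K@(T[:3,:3].T@(np.array(P,float)-T[:3,3]));return q[:2]/q[2]
def tri(p1,p2):
    o,d=ray("side",p1);a,b=ray("top",p2)
    s,t=np.linalg.lstsq(np.c_[d,-b],a-o,rcond=None)[0]
    return (o+d*s+a+b*t)/2,np.linalg.norm(o+d*s-a-b*t)
E
python3 - <<'E'
from h import *
ims=[optics.get_image(n) for n in("side","top")]
cv2.imwrite("pics/a.png",ims[0][...,::-1]);cv2.imwrite("pics/b.png",ims[1][...,::-1])
np.set_printoptions(precision=1,suppress=True)
for n in("side","top"):
    print(n,optics.calibration(n)["cam_to_world"])
    for k in("head","stand","pawl"):
        print(k,[(np.round(r["point"],1),round(r["p"],2)) for r in optics.landmark_of(k,n)])
o=env.get_obs();print(o)
E
```

```text
side [[   1.    -0.1    0.1  374.5]
 [  -0.2   -0.5    0.8 -521.1]
 [  -0.    -0.8   -0.5  565.3]
 [   0.     0.     0.     1. ]]
head [(array([187.5, 183.6]), 0.81), (array([296.1, 178.4]), 0.57)]
stand [(array([199., 258.]), 0.82), (array([292.6, 259.8]), 0.6)]
pawl []
top [[  -0.    -1.     0.2  356.8]
 [  -1.     0.    -0.   195.7]
 [   0.    -0.2   -1.  1027.4]
 [   0.     0.     0.     1. ]]
head [(array([242.3, 323.9]), 0.96), (array([264.3, 197.3]), 0.72)]
stand [(array([263.2, 218.9]), 0.66), (array([247.8, 317.5]), 0.59)]
pawl [(array([263.5, 213.3]), 0.65), (array([266.2, 218. ]), 0.34)]
{'t': 0.4, 'joints': array([ 1.1,  0.5,  1.6,  0. ,  1.1, -0.1]), 'joint_vel': array([ 0., -0., -0., -0.,  0.,  0.]), 'joint_efforts': array([ -0. , -61.2, -25.8,   0.1,   0. ,  -0. ]), 'position': array([200. , 592.1, 214.6]), 'ee_rot': array([ 0.2,  1. , -0. , -0. ]), 'contact_force': array([-0.4, -0.6, -0.2]), 'torque': array([-0., -0.,  0.]), 'finger_force': 0.0, 'opening': 95.14074641701437}
```

View pics/a.png

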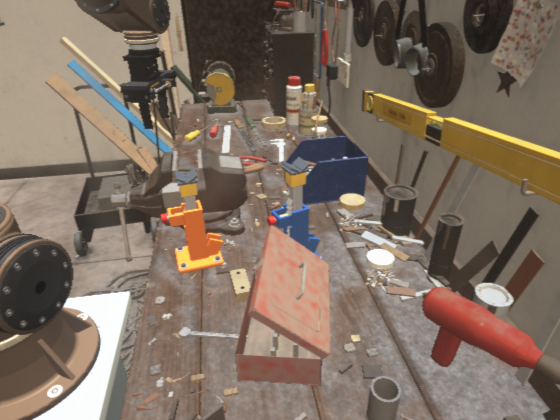

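View pics/b.png

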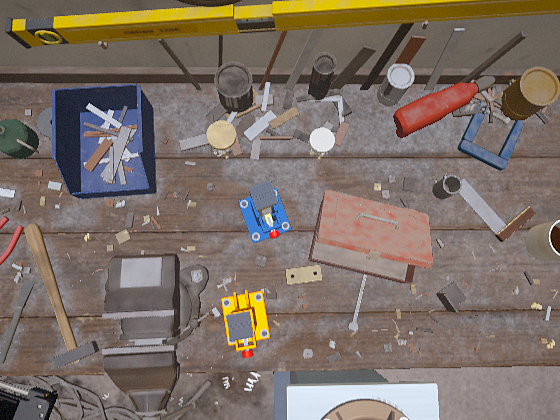

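Two props fit the shape. The orange one is at side (187,184) and top (242,324). The blue one is at side (296,178) and top (264,197), and it is the one meant because the task asks for blue. A red toolbox partly hides its foot in the side view. I'll confirm it in an enlarged crop and measure it.

Run:
```python
from h import *
np.set_printoptions(precision=1,suppress=True)
s=cv2.imread("pics/a.png")[140:260,250:350];t=cv2.imread("pics/b.png")[165:255,220:310]
cv2.imwrite("pics/c.png",np.hstack([cv2.resize(s,(400,480),interpolation=2),cv2.resize(t,(400,480),interpolation=2)]))
print("head",tri((296.1,178.4),(264.3,197.3)))
print("stand top z0",atz("top",(263.2,218.9),0))
for k in("screw_jar","small_jar","brass_block","head","column"):
  for n in("side","top"):
    print(k,n,[(np.round(r["point"],1),round(r["p"],2)) for r in optics.landmark_of(k,n)][:3])
# foot outline by blue color in top
b=cv2.imread("pics/b.png");h=cv2.cvtColor(b,cv2.COLOR_BGR2HSV)
m=cv2.inRange(h,(100,120,70),(125,255,255));m2=np.zeros_like(m);m2[170:250,225:300]=m[170:250,225:300]
p=cv2.findNonZero(m2);r=cv2.minAreaRect(p);print(r,[atz("top",q,12) for q in cv2.boxPoints(r)])
```

```text
head (array([511.4, 203.3, 202.5]), np.float64(0.7191200662771561))
stand top z0 [501.5 207.8   0. ]
screw_jar side [(array([347.1, 233.6]), 0.61)]
screw_jar top [(array([226. , 146.6]), 0.81)]
small_jar side [(array([374., 285.]), 0.57)]
small_jar top [(array([317., 149.]), 0.79)]
brass_block side [(array([242.9, 287.7]), 0.67)]
brass_block top [(array([302.7, 275.5]), 0.57)]
head side [(array([187.5, 183.6]), 0.81), (array([296.1, 178.4]), 0.57)]
head top [(array([242.3, 323.9]), 0.96), (array([264.3, 197.3]), 0.72)]
column side []
column top [(array([265.3, 210.9]), 0.63)]
((264.29559326171875, 214.93792724609375), (45.36638641357422, 40.923728942871094), 70.01689147949219) [array([540.6, 263.9,  12. ]), array([571.3, 179.6,  12. ]), array([476.6, 146.8,  12. ]), array([447. , 230.3,  12. ])]
```

View pics/c.png

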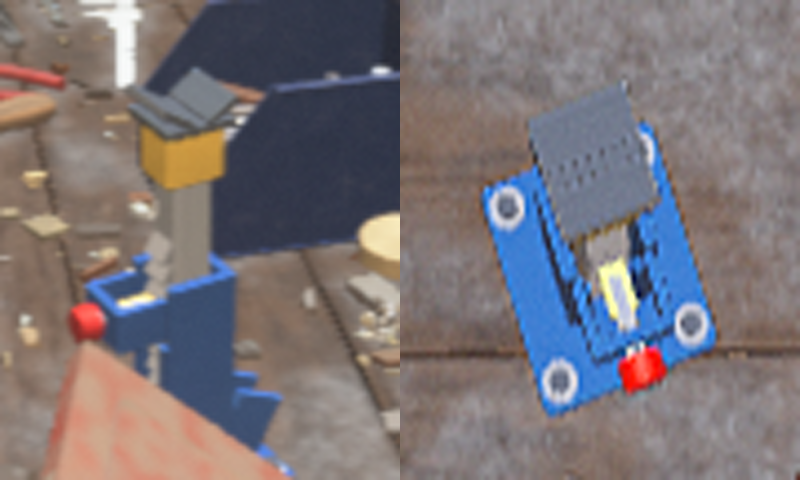

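The crop shows the blue prop with its yellow head and grey cap. The red button points toward the robot and slightly right, so the yaw is about +0.345, and the centre is near (510, 204). Next I compute the approach.

```bash
cat >> h.py <<'E'
from scipy.spatial.transform import Rotation as R
def goto(P,yaw=0.345):
    o=env.get_obs();q=R.from_quat(o["ee_rot"]);x=np.array([np.cos(yaw),np.sin(yaw),0]);best=None
    for s in(1,-1):
        T=R.from_matrix(np.c_[s*x,np.cross([0,0,-1],s*x),[0,0,-1]]);v=(q.inv()*T).as_rotvec()
        if best is None or np.linalg.norm(v)<np.linalg.norm(best):best=v
    d=np.array(P)-o["position"]
    print("turn deg",np.degrees(best).round(2),"units",(np.degrees(best)/4).round(3),"| shift tool mm",q.inv().apply(d).round(2),"after-turn",(q*R.from_rotvec(best)).inv().apply(d).round(2),"pos",o["position"].round(2),"F",o["contact_force"].round(2),"t",o["t"],"j",o["joints"].round(2))
E
python3 - <<'E'
from h import *
goto((510,204,330))
E
```

```text
turn deg [ 1.000e-02  0.000e+00 -3.843e+01] units [ 1.000e-03  1.000e-03 -9.609e+00] | shift tool mm [-417.91 -268.5  -115.35] after-turn [-160.45 -470.11 -115.34] pos [200.02 592.14 214.66] F [0.65 0.48 0.35] t 0.9 j [ 1.14  0.49  1.56 -0.    1.09 -0.11]
```

Emit:
arm_command(
  commands=[
    [0, 0, -0.961, 0, 0, -0.96, -1],
    [0, 0, -0.961, 0, 0, -0.96, -1],
    [0, 0, -0.961, 0, 0, -0.96, -1],
    [0, 0, -0.961, 0, 0, -0.96, -1],
    [0, 0, -0.961, 0, 0, 0, -1],
    [0, 0, -0.961, 0, 0, 0, -1],
    [0, 0, -0.961, 0, 0, 0, -1],
    [0, 0, -0.961, 0, 0, 0, -1],
    [0, 0, -0.961, 0, 0, 0, -1],
    [0, 0, -0.961, 0, 0, 0, -1],
  ],
)

```text
t: 1.9
position: [200.0, 592.1, 329.9]
ee_rot: [-0.173, 0.985, 0.0, 0.0]
contact_force: [0.0, -0.1, 1.1]
opening: 95.2
finger_force: 0.0
```

Emit:
arm_command(
  commands=[
    [0, 0, 0, -0.297, -0.87, 0, -1],
    [0, 0, 0, -0.297, -0.87, 0, -1],
    [0, 0, 0, -0.297, -0.87, 0, -1],
    [0, 0, 0, -0.297, -0.87, 0, -1],
    [0, 0, 0, -0.297, -0.87, 0, -1],
    [0, 0, 0, -0.297, -0.87, 0, -1],
    [0, 0, 0, -0.297, -0.87, 0, -1],
    [0, 0, 0, -0.297, -0.87, 0, -1],
    [0, 0, 0, -0.297, -0.87, 0, -1],
    [0, 0, 0, -0.297, -0.87, 0, -1],
    [0, 0, 0, -0.297, -0.87, 0, -1],
    [0, 0, 0, -0.297, -0.87, 0, -1],
    [0, 0, 0, -0.297, -0.87, 0, -1],
    [0, 0, 0, -0.297, -0.87, 0, -1],
    [0, 0, 0, -0.297, -0.87, 0, -1],
    [0, 0, 0, -0.297, -0.87, 0, -1],
    [0, 0, 0, -0.297, -0.87, 0, -1],
    [0, 0, 0, -0.297, -0.87, 0, -1],
    [0, 0, 0, 0, 0, 0, -1],
    [0, 0, 0, 0, 0, 0, -1],
  ],
)

```text
t: 3.9
position: [509.9, 204.1, 329.7]
ee_rot: [-0.171, 0.985, 0.0, -0.0]
contact_force: [-0.6, 1.5, 0.4]
opening: 95.3
finger_force: 0.0
```

Run:
```python
from h import *
goto((510,204,177))
im=[optics.get_image(n)[...,::-1].copy() for n in("side","top")]
s=im[0][60:260,200:400];t=im[1][120:260,190:330]
cv2.imwrite("pics/d.png",np.hstack([cv2.resize(s,(400,400)),cv2.resize(t,(400,400))]))
```

```text
turn deg [ 0.02 -0.02 -0.06] units [ 0.004 -0.004 -0.016] | shift tool mm [-1.5000e-01 -1.4000e-01  1.5272e+02] after-turn [-1.1000e-01 -1.0000e-01  1.5272e+02] pos [509.86 204.05 329.72] F [-0.55  1.53  0.36] t 3.9 j [ 0.26  0.28  1.58  0.    1.28 -1.65]
```

View pics/d.png

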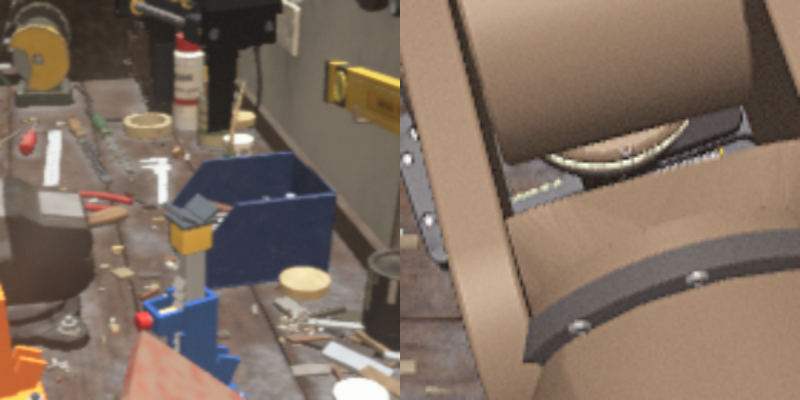

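The side crop shows the gripper hanging above the blue prop's cap, and the arm hides the top view. Before descending I'll settle the head height (185, 197 or 209) from the yellow silhouette.

Run:
```python
from h import *
b=cv2.imread("pics/a.png");h=cv2.cvtColor(b,cv2.COLOR_BGR2HSV)
m=cv2.inRange(h,(12,130,90),(30,255,255));w=np.zeros_like(m);w[160:200,280:310]=m[160:200,280:310]
p=cv2.findNonZero(w)[:,0];print("seen",p.min(0),p.max(0),p.mean(0).round(1),len(p))
c,s=np.cos(.345),np.sin(.345)
for xy in((510,204),(510,207),(513,204)):
  for z in(185,197,209):
    P=[[xy[0]+c*x-s*y,xy[1]+s*x+c*y,z+k] for x in(-17,17) for y in(-15,15) for k in(-15,15)]
    q=np.array([proj("side",v) for v in P]);print(xy,z,q.min(0).round(1),q.max(0).round(1),q.mean(0).round(1))
```

```text
seen [285 172] [305 186] [295.1 179.1] 240
(510, 204) 185 [284.6 174.7] [306.5 197.4] [295.5 185.9]
(510, 204) 197 [284.6 169.5] [306.6 192.2] [295.5 180.7]
(510, 204) 209 [284.5 164.1] [306.6 186.9] [295.5 175.3]
(510, 207) 185 [284.4 174.1] [306.2 196.7] [295.2 185.2]
(510, 207) 197 [284.3 168.9] [306.3 191.5] [295.2 180. ]
(510, 207) 209 [284.2 163.5] [306.3 186.2] [295.2 174.7]
(513, 204) 185 [286.1 174.6] [307.9 197.2] [296.9 185.8]
(513, 204) 197 [286.  169.4] [308. 192.] [296.9 180.5]
(513, 204) 209 [285.9 164. ] [308.1 186.7] [296.9 175.2]
```

Run:
```python
from h import *
c,s=np.cos(.345),np.sin(.345)
w=lambda x,y,z:proj("side",[510+c*x-s*y,204+s*x+c*y,z]).round(1)
for n,a in dict(chan_mx_my=(-21,-21,140),chan_px_my=(21,-21,140),chan_px_py=(21,21,140),btn=(-65,0,121)).items(): print(n,w(*a))
for z in(185,197,209): print(z,"bottom corner",w(-17,-15,z-15),w(17,-15,z-15),"cap top",[list(w(x,y,z+35)) for x in(-20,20) for y in(-20,20)])
```

```text
chan_mx_my [291.9 211.8]
chan_px_my [309.2 206.6]
chan_px_py [299.  198.3]
btn [268.5 220.7]
185 bottom corner [292.  197.4] [306.3 193.3] cap top [[np.float64(291.8), np.float64(176.4)], [np.float64(282.0), np.float64(168.9)], [np.float64(309.2), np.float64(171.9)], [np.float64(299.0), np.float64(164.7)]]
197 bottom corner [292.  192.2] [306.4 188.2] cap top [[np.float64(291.8), np.float64(170.8)], [np.float64(281.9), np.float64(163.5)], [np.float64(309.3), np.float64(166.4)], [np.float64(299.0), np.float64(159.4)]]
209 bottom corner [292.  186.9] [306.4 182.9] cap top [[np.float64(291.8), np.float64(165.1)], [np.float64(281.8), np.float64(158.0)], [np.float64(309.4), np.float64(160.8)], [np.float64(299.0), np.float64(153.9)]]
```

The channel corners match the picture, and the head's bottom edge (row 187) fits a head height of 209, the third notch. I'll descend to TCP z of about 186.

Emit:
arm_command(
  commands=[
    [0, 0, 0, 0, 0, 0.6, -1],
    [0, 0, 0, 0, 0, 0.6, -1],
    [0, 0, 0, 0, 0, 0.6, -1],
    [0, 0, 0, 0, 0, 0.6, -1],
    [0, 0, 0, 0, 0, 0.6, -1],
    [0, 0, 0, 0, 0, 0.6, -1],
    [0, 0, 0, 0, 0, 0.6, -1],
    [0, 0, 0, 0, 0, 0.59, -1],
    [0, 0, 0, 0, 0, 0, -1],
    [0, 0, 0, 0, 0, 0, -1],
  ],
)

```text
t: 5.0
position: [509.7, 204.9, 186.6]
ee_rot: [-0.172, 0.985, 0.0, 0.0]
contact_force: [0.6, 0.5, -0.1]
opening: 95.2
finger_force: 0.0
```

Run:
```python
from h import *
goto((510,204,186))
im=optics.get_image("side")[110:250,220:390,::-1]
cv2.imwrite("pics/e.png",cv2.resize(im,(680,560),interpolation=2))
```

```text
turn deg [0.01 0.01 0.06] units [0.001 0.001 0.014] | shift tool mm [ 0.01 -0.96  0.63] after-turn [ 0.01 -0.96  0.63] pos [509.69 204.91 186.63] F [ 0.63  0.48 -0.05] t 5.0 j [ 0.26  0.42  1.78  0.    0.95 -1.65]
```

View pics/e.png

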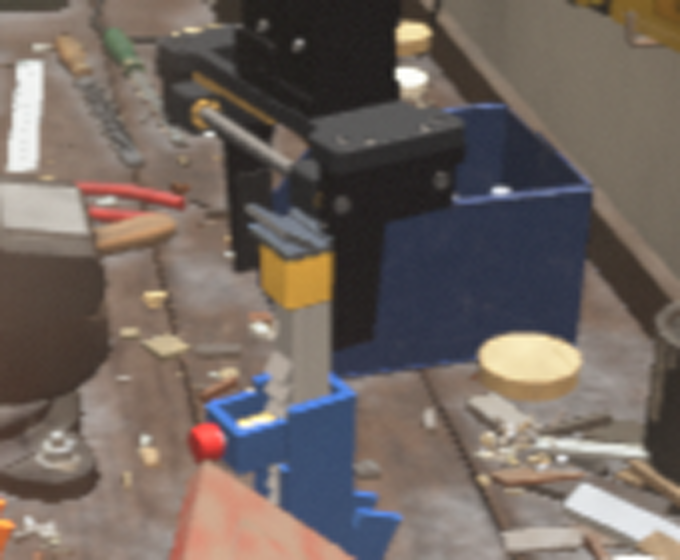

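Run:
```python
from h import *
s,c=np.sin(.345),np.cos(.345)
for y in(-54,54):
  for x in(-10,10):
    for z in (186.6,):
      p=proj("side",[509.7+c*x-s*y,204.9+s*x+c*y,z]); print(y,x,p.round(1),((p-[220,110])*4).round(0))
for y in(-54,54): print(((proj("side",[509.7-s*y,204.9+c*y,186.6])-[220,110])*4).round())
print(((proj("side",[510,204,209])-[220,110])*4).round())
```

```text
-54 -10 [304.9 197.1] [339. 349.]
-54 10 [313.5 194.6] [374. 339.]
54 -10 [278.6 176.2] [234. 265.]
54 10 [286.7 174.2] [267. 257.]
[357. 344.]
[251. 261.]
[302. 261.]
```

The finger tips appear at crop (355,345) and (250,262) with the head between them at (297,275), matching the projections. I'll close lightly first and check the side force.

Emit:
arm_command(
  commands=[
    [0, 0, 0, 0, -0.03, 0, 0],
    [0, 0, 0, 0, 0, 0, 0.2],
    [0, 0, 0, 0, 0, 0, 0.4],
    [0, 0, 0, 0, 0, 0, 0.6],
    [0, 0, 0, 0, 0, 0, 0.8],
    [0, 0, 0, 0, 0, 0, 1],
    [0, 0, 0, 0, 0, 0, 1],
    [0, 0, 0, 0, 0, 0, 1],
  ],
  newtons=5,
)

```text
t: 5.85
position: [510.3, 203.1, 186.1]
ee_rot: [-0.172, 0.985, -0.0, 0.0]
contact_force: [0.9, -1.5, 0.6]
opening: 40.2
finger_force: 5.0
```

The opening stopped at 40 mm, which is the cap width, so the pads reach too high. I'll open, go about 13 mm lower and close again.

Emit:
arm_command(
  commands=[
    [0, 0, 0, 0, 0, 0, 0],
    [0, 0, 0, 0, 0, 0, -0.3],
    [0, 0, 0, 0, 0, 0, -0.3],
    [0, 0, 0, 0, 0, 0.22, -0.3],
    [0, 0, 0, 0, 0, 0.22, -0.3],
    [0, 0, 0, 0, 0, 0, -0.3],
    [0, 0, 0, 0, 0, 0, 0.2],
    [0, 0, 0, 0, 0, 0, 0.6],
    [0, 0, 0, 0, 0, 0, 1],
    [0, 0, 0, 0, 0, 0, 1],
    [0, 0, 0, 0, 0, 0, 1],
    [0, 0, 0, 0, 0, 0, 1],
    [0, 0, 0, 0, 0, 0, 1],
  ],
  newtons=5,
)

```text
t: 7.15
position: [510.4, 203.2, 173.1]
ee_rot: [-0.172, 0.985, -0.0, 0.0]
contact_force: [0.8, -4.9, 1.1]
opening: 40.2
finger_force: 5.0
```

Run:
```python
from h import *
im=optics.get_image("side")[120:220,245:345,::-1]
cv2.imwrite("pics/f.png",cv2.resize(im,(600,600),interpolation=2))
print(env.get_obs())
```

```text
{'t': 7.2, 'joints': array([ 2.58768300e-01,  4.32001994e-01,  1.79414504e+00, -4.01639598e-04,
        9.15077962e-01, -1.65684212e+00]), 'joint_vel': array([-0.00052629, -0.00143686,  0.00109198,  0.00108071,  0.00040131,
       -0.00121907]), 'joint_efforts': array([ 2.97977373e+00, -5.32717359e+01, -2.19912922e+01,  8.88754427e-01,
        1.16305898e-01, -1.55322708e-02]), 'position': array([510.37642199, 203.17834593, 173.07443897]), 'ee_rot': array([-1.71674802e-01,  9.85153644e-01, -1.42744973e-04,  1.96875902e-04]), 'contact_force': array([ 1.2006651 , -5.61441189,  0.87195954]), 'torque': array([-0.65288738, -0.22700307, -0.07434839]), 'finger_force': 4.999469518661499, 'opening': 39.87290045135305}
```

View pics/f.png

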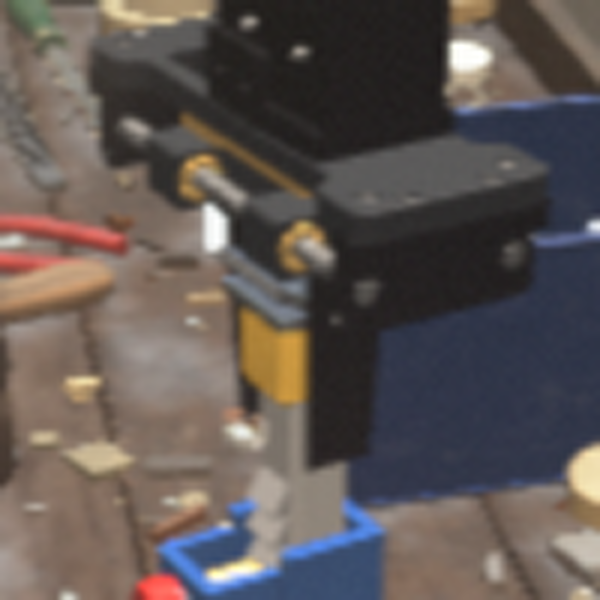

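The picture shows straight fingers: the near one, at crop (340,400), bears on the 40 mm cap and leaves a gap beside the yellow block. The block can't be gripped past the cap. I'll grip the cap itself with the pads, centred about 1 mm better, and it moves as one piece with the head.

Emit:
arm_command(
  commands=[
    [0, 0, 0, 0, 0, 0, 0],
    [0, 0, 0, 0, -0.03, 0, -0.1],
    [0, 0, 0, 0, 0, 0, -0.1],
    [0, 0, 0, 0, 0, -0.4, -0.1],
    [0, 0, 0, 0, 0, -0.4, -0.1],
    [0, 0, 0, 0, 0, -0.4, -0.1],
    [0, 0, 0, 0, 0, 0, -0.1],
    [0, 0, 0, 0, 0, 0, 0.1],
    [0, 0, 0, 0, 0, 0, 0.4],
    [0, 0, 0, 0, 0, 0, 1],
    [0, 0, 0, 0, 0, 0, 1],
    [0, 0, 0, 0, 0, 0, 1],
  ],
  newtons=5,
)

```text
t: 8.4
position: [510.1, 203.0, 208.6]
ee_rot: [-0.172, 0.985, 0.0, -0.0]
contact_force: [-3.3, 4.2, 1.0]
opening: 40.1
finger_force: 5.0
```

Emit:
arm_command(
  commands=[
    [0, 0, 0, 0, 0.013, 0, 1],
    [0, 0, 0, 0, 0, 0, 1],
    [0, 0, 0, 0, 0, 0, 1],
    [0, 0, 0, 0, 0, 0, 1],
  ],
  newtons=45,
)

```text
t: 8.8
position: [510.2, 203.0, 208.7]
ee_rot: [-0.172, 0.985, 0.0, -0.0]
contact_force: [-2.6, 4.6, -1.7]
opening: 39.9
finger_force: 45.0
```

Emit:
arm_command(
  commands=[
    [0, 0, 0, 0, 0, -0.033, 1],
    [0, 0, 0, 0, 0, 0, 1],
  ],
)

```text
t: 9.0
position: [510.1, 203.0, 209.6]
ee_rot: [-0.172, 0.985, 0.0, -0.0]
contact_force: [-2.5, 4.6, -5.1]
opening: 39.6
finger_force: 45.0
```

Emit:
arm_command(
  commands=[
    [0, 0, 0, 0, 0, -0.033, 1],
    [0, 0, 0, 0, 0, -0.033, 1],
    [0, 0, 0, 0, 0, 0, 1],
  ],
)

```text
t: 9.3
position: [510.1, 203.0, 211.6]
ee_rot: [-0.172, 0.985, 0.0, -0.0]
contact_force: [-2.1, 4.0, -8.2]
opening: 39.5
finger_force: 45.0
```

Emit:
arm_command(
  commands=[
    [0, 0, 0, 0, 0, -0.033, 1],
    [0, 0, 0, 0, 0, -0.033, 1],
    [0, 0, 0, 0, 0, 0, 1],
  ],
)

```text
t: 9.6
position: [510.1, 203.0, 213.3]
ee_rot: [-0.172, 0.985, 0.0, -0.001]
contact_force: [-1.9, 4.7, -11.7]
opening: 39.6
finger_force: 45.0
```

Emit:
arm_command(
  commands=[
    [0, 0, 0, 0, 0, -0.033, 1],
    [0, 0, 0, 0, 0, -0.033, 1],
    [0, 0, 0, 0, 0, 0, 1],
  ],
)

```text
t: 9.9
position: [510.1, 203.0, 215.3]
ee_rot: [-0.172, 0.985, 0.0, -0.0]
contact_force: [-2.1, 6.5, -10.6]
opening: 39.4
finger_force: 45.0
```

The weight shows (about 6–7 N), then the tooth. I'll continue in 2 mm steps from the rest height of 208.7.

Emit:
arm_command(
  commands=[
    [0, 0, 0, 0, 0, -0.033, 1],
    [0, 0, 0, 0, 0, -0.033, 1],
    [0, 0, 0, 0, 0, 0, 1],
  ],
)

```text
t: 10.2
position: [510.1, 203.0, 217.4]
ee_rot: [-0.172, 0.985, 0.0, -0.0]
contact_force: [-1.3, 5.0, -11.1]
opening: 39.4
finger_force: 45.0
```

Emit:
arm_command(
  commands=[
    [0, 0, 0, 0, 0, -0.033, 1],
    [0, 0, 0, 0, 0, -0.033, 1],
    [0, 0, 0, 0, 0, 0, 1],
  ],
)

```text
t: 10.5
position: [510.1, 203.0, 219.2]
ee_rot: [-0.172, 0.985, 0.0, -0.001]
contact_force: [0.3, 5.4, -14.7]
opening: 39.7
finger_force: 45.0
```

Emit:
arm_command(
  commands=[
    [0, 0, 0, 0, 0, -0.033, 1],
    [0, 0, 0, 0, 0, 0, 1],
  ],
)

```text
t: 10.7
position: [510.1, 203.0, 220.8]
ee_rot: [-0.172, 0.985, 0.0, -0.0]
contact_force: [-3.7, 3.7, -4.2]
opening: 39.6
finger_force: 45.0
```

Emit:
arm_command(
  commands=[
    [0, 0, 0, 0, 0, -0.033, 1],
    [0, 0, 0, 0, 0, 0, 1],
  ],
)

```text
t: 10.9
position: [510.1, 203.0, 221.9]
ee_rot: [-0.172, 0.985, 0.0, -0.0]
contact_force: [-3.3, 3.5, -4.4]
opening: 39.6
finger_force: 45.0
```

Emit:
arm_command(
  commands=[
    [0, 0, 0, 0, 0, -0.033, 1],
    [0, 0, 0, 0, 0, 0, 1],
  ],
)

```text
t: 11.1
position: [510.1, 203.0, 222.9]
ee_rot: [-0.172, 0.985, 0.0, -0.0]
contact_force: [-3.1, 4.2, -6.3]
opening: 39.5
finger_force: 45.0
```

Emit:
arm_command(
  commands=[
    [0, 0, 0, 0, 0, -0.033, 1],
    [0, 0, 0, 0, 0, -0.033, 1],
    [0, 0, 0, 0, 0, 0, 1],
  ],
)

```text
t: 11.4
position: [510.1, 203.0, 224.2]
ee_rot: [-0.172, 0.985, 0.0, -0.0]
contact_force: [-1.1, 6.2, -11.2]
opening: 39.5
finger_force: 45.0
```

I felt click 1 between 219.2 and 220.8: the force fell from 14.7 to 4.2 N, then the tooth came on again by 224. Next is click 2, expected near 232.7.

Emit:
arm_command(
  commands=[
    [0, 0, 0, 0, 0, -0.033, 1],
    [0, 0, 0, 0, 0, -0.033, 1],
    [0, 0, 0, 0, 0, -0.033, 1],
    [0, 0, 0, 0, 0, -0.033, 1],
    [0, 0, 0, 0, 0, 0, 1],
  ],
)

```text
t: 11.9
position: [510.1, 203.0, 228.3]
ee_rot: [-0.172, 0.985, 0.0, -0.0]
contact_force: [-0.9, 4.3, -10.6]
opening: 39.7
finger_force: 45.0
```

Emit:
arm_command(
  commands=[
    [0, 0, 0, 0, 0, -0.033, 1],
    [0, 0, 0, 0, 0, -0.033, 1],
    [0, 0, 0, 0, 0, 0, 1],
  ],
)

```text
t: 12.2
position: [510.1, 203.0, 230.3]
ee_rot: [-0.172, 0.985, 0.0, -0.0]
contact_force: [-1.5, 5.0, -10.5]
opening: 39.3
finger_force: 45.0
```

Emit:
arm_command(
  commands=[
    [0, 0, 0, 0, 0, -0.033, 1],
    [0, 0, 0, 0, 0, -0.033, 1],
    [0, 0, 0, 0, 0, 0, 1],
  ],
)

```text
t: 12.5
position: [510.1, 203.0, 232.9]
ee_rot: [-0.172, 0.985, 0.0, -0.0]
contact_force: [-3.6, 4.1, -4.0]
opening: 39.7
finger_force: 45.0
```

Emit:
arm_command(
  commands=[
    [0, 0, 0, 0, 0, -0.033, 1],
    [0, 0, 0, 0, 0, 0, 1],
  ],
)

```text
t: 12.7
position: [510.1, 203.0, 233.9]
ee_rot: [-0.172, 0.985, 0.0, -0.0]
contact_force: [-3.5, 3.8, -5.1]
opening: 39.3
finger_force: 45.0
```

Emit:
arm_command(
  commands=[
    [0, 0, 0, 0, 0, -0.033, 1],
    [0, 0, 0, 0, 0, -0.033, 1],
    [0, 0, 0, 0, 0, 0, 1],
  ],
)

```text
t: 13.0
position: [510.2, 203.0, 235.7]
ee_rot: [-0.172, 0.985, 0.0, -0.0]
contact_force: [-3.1, 4.8, -6.4]
opening: 39.4
finger_force: 45.0
```

Emit:
arm_command(
  commands=[
    [0, 0, 0, 0, 0, -0.033, 1],
    [0, 0, 0, 0, 0, -0.033, 1],
    [0, 0, 0, 0, 0, -0.033, 1],
    [0, 0, 0, 0, 0, -0.033, 1],
    [0, 0, 0, 0, 0, 0, 1],
  ],
)

```text
t: 13.5
position: [510.1, 203.0, 239.2]
ee_rot: [-0.172, 0.985, 0.0, -0.0]
contact_force: [-1.6, 3.3, -10.3]
opening: 39.6
finger_force: 45.0
```

Click 2 came at about 232. Next is click 3 (near 244.7), then click 4 (near 256.7).

Emit:
arm_command(
  commands=[
    [0, 0, 0, 0, 0, -0.033, 1],
    [0, 0, 0, 0, 0, -0.033, 1],
    [0, 0, 0, 0, 0, -0.033, 1],
    [0, 0, 0, 0, 0, 0, 1],
  ],
)

```text
t: 13.9
position: [510.1, 203.0, 241.8]
ee_rot: [-0.172, 0.985, 0.0, -0.001]
contact_force: [-0.4, 5.3, -14.5]
opening: 39.5
finger_force: 45.0
```

Emit:
arm_command(
  commands=[
    [0, 0, 0, 0, 0, -0.033, 1],
    [0, 0, 0, 0, 0, -0.033, 1],
    [0, 0, 0, 0, 0, 0, 1],
  ],
)

```text
t: 14.2
position: [510.2, 203.0, 244.7]
ee_rot: [-0.172, 0.985, 0.0, -0.0]
contact_force: [-4.8, 3.9, -1.0]
opening: 39.0
finger_force: 45.0
```

Emit:
arm_command(
  commands=[
    [0, 0, 0, 0, 0, -0.033, 1],
    [0, 0, 0, 0, 0, 0, 1],
  ],
)

```text
t: 14.4
position: [510.1, 203.0, 245.8]
ee_rot: [-0.172, 0.985, 0.0, -0.0]
contact_force: [-2.3, 4.7, -5.5]
opening: 39.6
finger_force: 45.0
```

Emit:
arm_command(
  commands=[
    [0, 0, 0, 0, 0, -0.033, 1],
    [0, 0, 0, 0, 0, -0.033, 1],
    [0, 0, 0, 0, 0, -0.033, 1],
    [0, 0, 0, 0, 0, 0, 1],
  ],
)

```text
t: 14.8
position: [510.1, 203.0, 248.1]
ee_rot: [-0.172, 0.985, 0.0, -0.0]
contact_force: [-1.0, 5.8, -10.8]
opening: 39.7
finger_force: 45.0
```

Emit:
arm_command(
  commands=[
    [0, 0, 0, 0, 0, -0.033, 1],
    [0, 0, 0, 0, 0, -0.033, 1],
    [0, 0, 0, 0, 0, -0.033, 1],
    [0, 0, 0, 0, 0, 0, 1],
  ],
)

```text
t: 15.2
position: [510.1, 203.0, 251.2]
ee_rot: [-0.172, 0.985, 0.0, -0.0]
contact_force: [-2.2, 6.6, -10.5]
opening: 39.4
finger_force: 45.0
```

Emit:
arm_command(
  commands=[
    [0, 0, 0, 0, 0, -0.033, 1],
    [0, 0, 0, 0, 0, -0.033, 1],
    [0, 0, 0, 0, 0, 0, 1],
  ],
)

```text
t: 15.5
position: [510.2, 203.0, 253.1]
ee_rot: [-0.172, 0.985, 0.0, -0.0]
contact_force: [-0.7, 3.8, -10.7]
opening: 39.5
finger_force: 45.0
```

Emit:
arm_command(
  commands=[
    [0, 0, 0, 0, 0, -0.033, 1],
    [0, 0, 0, 0, 0, 0, 1],
  ],
)

```text
t: 15.7
position: [510.1, 203.0, 254.0]
ee_rot: [-0.172, 0.985, 0.0, -0.0]
contact_force: [-1.8, 4.7, -9.3]
opening: 39.2
finger_force: 45.0
```

Emit:
arm_command(
  commands=[
    [0, 0, 0, 0, 0, -0.033, 1],
    [0, 0, 0, 0, 0, 0, 1],
  ],
)

```text
t: 15.9
position: [510.1, 203.0, 254.6]
ee_rot: [-0.172, 0.985, 0.0, -0.001]
contact_force: [-0.4, 5.3, -16.0]
opening: 39.6
finger_force: 45.0
```

Emit:
arm_command(
  commands=[
    [0, 0, 0, 0, 0, -0.033, 1],
    [0, 0, 0, 0, 0, 0, 1],
  ],
)

```text
t: 16.1
position: [510.2, 203.0, 256.2]
ee_rot: [-0.172, 0.985, 0.0, -0.0]
contact_force: [-3.6, 4.8, -1.5]
opening: 39.4
finger_force: 45.0
```

The force has fallen away. I'll go about 1.3 mm further so the pawl clicks in, then let down slowly.

Emit:
arm_command(
  commands=[
    [0, 0, 0, 0, 0, -0.025, 1],
    [0, 0, 0, 0, 0, -0.02, 1],
    [0, 0, 0, 0, 0, 0, 1],
    [0, 0, 0, 0, 0, 0, 1],
  ],
)

```text
t: 16.5
position: [510.1, 203.0, 258.0]
ee_rot: [-0.172, 0.985, 0.0, -0.0]
contact_force: [-3.5, 3.9, -5.3]
opening: 39.6
finger_force: 45.0
```

Emit:
arm_command(
  commands=[
    [0, 0, 0, 0, 0, 0.01, 1],
    [0, 0, 0, 0, 0, 0.01, 1],
    [0, 0, 0, 0, 0, 0, 1],
  ],
)

```text
t: 16.8
position: [510.1, 203.0, 257.3]
ee_rot: [-0.172, 0.985, 0.0, -0.0]
contact_force: [-1.4, 3.8, -5.7]
opening: 39.5
finger_force: 45.0
```

Emit:
arm_command(
  commands=[
    [0, 0, 0, 0, 0, 0.01, 1],
    [0, 0, 0, 0, 0, 0, 1],
    [0, 0, 0, 0, 0, 0, 1],
  ],
)

```text
t: 17.1
position: [510.1, 203.0, 257.1]
ee_rot: [-0.172, 0.985, 0.0, -0.0]
contact_force: [-2.8, 4.3, -4.6]
opening: 38.9
finger_force: 45.0
```

Emit:
arm_command(
  commands=[
    [0, 0, 0, 0, 0, 0.01, 1],
    [0, 0, 0, 0, 0, 0, 1],
    [0, 0, 0, 0, 0, 0, 1],
  ],
)

```text
t: 17.4
position: [510.2, 203.0, 257.0]
ee_rot: [-0.172, 0.985, 0.0, 0.0]
contact_force: [-2.9, 3.9, -4.2]
opening: 39.6
finger_force: 45.0
```

Emit:
arm_command(
  commands=[
    [0, 0, 0, 0, 0, 0.01, 1],
    [0, 0, 0, 0, 0, 0, 1],
    [0, 0, 0, 0, 0, 0, 1],
  ],
)

```text
t: 17.7
position: [510.1, 203.0, 256.8]
ee_rot: [-0.172, 0.985, 0.0, 0.0]
contact_force: [-4.7, 3.7, -2.5]
opening: 39.4
finger_force: 45.0
```

Emit:
arm_command(
  commands=[
    [0, 0, 0, 0, 0, 0.01, 1],
    [0, 0, 0, 0, 0, 0, 1],
    [0, 0, 0, 0, 0, 0, 1],
  ],
)

```text
t: 18.0
position: [510.2, 203.0, 256.7]
ee_rot: [-0.172, 0.985, 0.0, 0.0]
contact_force: [-4.2, 4.3, -0.5]
opening: 39.3
finger_force: 45.0
```

Emit:
arm_command(
  commands=[
    [0, 0, 0, 0, 0, 0.005, 1],
    [0, 0, 0, 0, 0, 0, 1],
    [0, 0, 0, 0, 0, 0, 1],
  ],
)

```text
t: 18.3
position: [510.2, 203.0, 256.7]
ee_rot: [-0.172, 0.985, 0.0, 0.0]
contact_force: [-4.0, 4.0, -0.6]
opening: 39.2
finger_force: 45.0
```

The column rests at 256.7, exactly +48.0 mm, and the force is near zero, so the pawl carries it. I'll release softly, rise and shut the fingers above the cap.

Emit:
arm_command(
  commands=[
    [0, 0, 0, 0, 0, 0, 1],
    [0, 0, 0, 0, 0, 0, 1],
  ],
  newtons=4,
)

```text
t: 18.5
position: [510.3, 203.0, 256.6]
ee_rot: [-0.172, 0.985, 0.0, 0.0]
contact_force: [-5.0, 3.9, 0.3]
opening: 39.8
finger_force: 4.0
```

Emit:
arm_command(
  commands=[
    [0, 0, 0, 0, 0, 0, 0],
    [0, 0, 0, 0, 0, 0, -0.1],
    [0, 0, 0, 0, 0, 0, -0.1],
    [0, 0, 0, 0, 0, -0.5, -0.1],
    [0, 0, 0, 0, 0, -0.6, -0.1],
    [0, 0, 0, 0, 0, -0.6, -0.1],
    [0, 0, 0, 0, 0, 0, 0.5],
    [0, 0, 0, 0, 0, 0, 1],
    [0, 0, 0, 0, 0, 0, 1],
    [0, 0, 0, 0, 0, 0, 1],
    [0, 0, 0, 0, 0, 0, 1],
    [0, 0, 0, 0, 0, 0, 1],
  ],
  newtons=20,
)

```text
t: 19.7
position: [510.3, 202.9, 306.5]
ee_rot: [-0.172, 0.985, -0.0, -0.0]
contact_force: [0.1, 0.6, -0.0]
opening: 9.8
finger_force: 0.0
```

Run:
```python
from h import *
goto((510,203.8,295))
im=optics.get_image("side")[90:210,240:360,::-1]
cv2.imwrite("pics/g.png",cv2.resize(im,(600,600),interpolation=2))
```

```text
turn deg [ 0.   -0.03  0.01] units [ 0.001 -0.008  0.002] | shift tool mm [-0.    0.92 11.5 ] after-turn [ 0.    0.92 11.5 ] pos [510.31 202.93 306.5 ] F [ 0.07  0.58 -0.02] t 19.7 j [ 0.26  0.3   1.62  0.    1.23 -1.66]
```

View pics/g.png

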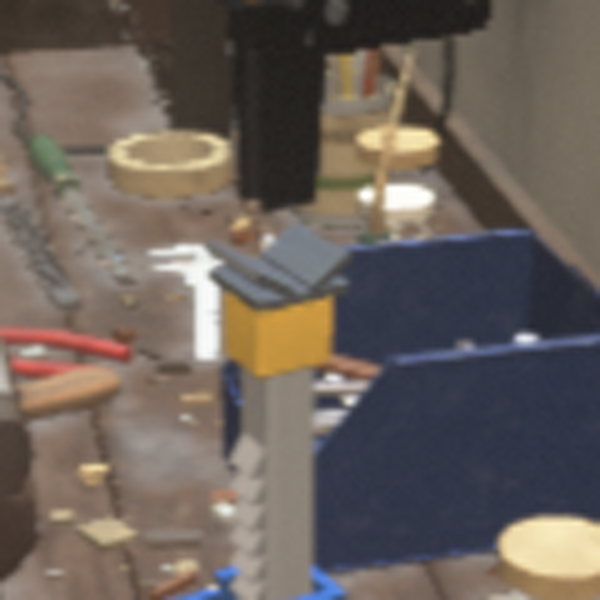

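The column stands raised and holds. The shut fingers at crop (278,200) sit over the vee, whose centre is near (285,265). Now I'll descend softly.

Emit:
arm_command(
  commands=[
    [0, 0, 0, 0, 0.03, 0.1, 1],
    [0, 0, 0, 0, 0, 0.1, 1],
    [0, 0, 0, 0, 0, 0.1, 1],
    [0, 0, 0, 0, 0, 0.08, 1],
    [0, 0, 0, 0, 0, 0, 1],
  ],
)

```text
t: 20.25
position: [509.9, 203.8, 295.0]
ee_rot: [-0.172, 0.985, 0.0, -0.0]
contact_force: [-0.4, 0.1, -0.1]
opening: 0.9
finger_force: 0.0
```

Emit:
arm_command(
  commands=[
    [0, 0, 0, 0, 0, 0.03, 1],
    [0, 0, 0, 0, 0, 0.03, 1],
    [0, 0, 0, 0, 0, 0.03, 1],
    [0, 0, 0, 0, 0, 0, 1],
  ],
)

```text
t: 20.65
position: [510.0, 203.8, 292.7]
ee_rot: [-0.172, 0.985, 0.0, -0.0]
contact_force: [0.1, 0.4, 0.7]
opening: 0.1
finger_force: 0.0
```

Emit:
arm_command(
  commands=[
    [0, 0, 0, 0, 0, 0.02, 1],
    [0, 0, 0, 0, 0, 0.02, 1],
    [0, 0, 0, 0, 0, 0, 1],
  ],
)

```text
t: 20.95
position: [510.0, 203.8, 291.5]
ee_rot: [-0.172, 0.985, 0.0, -0.0]
contact_force: [-0.6, -0.5, -0.6]
opening: 0.2
finger_force: 0.0
```

Emit:
arm_command(
  commands=[
    [0, 0, 0, 0, 0, 0.02, 1],
    [0, 0, 0, 0, 0, 0.02, 1],
    [0, 0, 0, 0, 0, 0, 1],
  ],
)

```text
t: 21.25
position: [510.0, 203.8, 290.3]
ee_rot: [-0.172, 0.985, 0.0, -0.0]
contact_force: [-1.2, -0.6, -0.6]
opening: 1.0
finger_force: 0.0
```

Emit:
arm_command(
  commands=[
    [0, 0, 0, 0, 0, 0.02, 1],
    [0, 0, 0, 0, 0, 0.02, 1],
    [0, 0, 0, 0, 0, 0, 1],
  ],
)

```text
t: 21.55
position: [510.0, 203.8, 289.1]
ee_rot: [-0.172, 0.985, 0.0, -0.0]
contact_force: [0.1, 0.2, 0.8]
opening: 0.7
finger_force: 0.0
```

Emit:
arm_command(
  commands=[
    [0, 0, 0, 0, 0, 0.02, 1],
    [0, 0, 0, 0, 0, 0.02, 1],
    [0, 0, 0, 0, 0, 0, 1],
  ],
)

```text
t: 21.85
position: [510.0, 203.8, 287.9]
ee_rot: [-0.172, 0.985, 0.0, -0.0]
contact_force: [-0.9, -0.5, 0.2]
opening: 0.4
finger_force: 0.0
```

Emit:
arm_command(
  commands=[
    [0, 0, 0, 0, 0, 0.02, 1],
    [0, 0, 0, 0, 0, 0.02, 1],
    [0, 0, 0, 0, 0, 0, 1],
  ],
)

```text
t: 22.15
position: [510.0, 203.8, 286.7]
ee_rot: [-0.172, 0.985, 0.0, -0.0]
contact_force: [0.4, -0.5, 0.5]
opening: 0.6
finger_force: 0.0
```

Emit:
arm_command(
  commands=[
    [0, 0, 0, 0, 0, 0.02, 1],
    [0, 0, 0, 0, 0, 0, 1],
  ],
)

```text
t: 22.35
position: [510.0, 203.8, 286.1]
ee_rot: [-0.172, 0.985, 0.0, -0.0]
contact_force: [0.8, -0.0, -0.2]
opening: 0.3
finger_force: 0.0
```

Emit:
arm_command(
  commands=[
    [0, 0, 0, 0, 0, 0.02, 1],
    [0, 0, 0, 0, 0, 0, 1],
  ],
)

```text
t: 22.55
position: [510.0, 203.8, 285.5]
ee_rot: [-0.172, 0.985, 0.0, -0.0]
contact_force: [1.1, -0.4, -0.2]
opening: 0.5
finger_force: 0.0
```

Emit:
arm_command(
  commands=[
    [0, 0, 0, 0, 0, 0.02, 1],
    [0, 0, 0, 0, 0, 0.02, 1],
    [0, 0, 0, 0, 0, 0, 1],
  ],
)

```text
t: 22.85
position: [510.0, 203.8, 284.3]
ee_rot: [-0.172, 0.985, 0.0, 0.0]
contact_force: [-0.2, -0.1, 0.8]
opening: 0.6
finger_force: 0.0
```

Emit:
arm_command(
  commands=[
    [0, 0, 0, 0, 0, 0.02, 1],
    [0, 0, 0, 0, 0, 0.02, 1],
    [0, 0, 0, 0, 0, 0, 1],
  ],
)

```text
t: 23.15
position: [510.2, 203.9, 283.7]
ee_rot: [-0.172, 0.985, 0.0, 0.001]
contact_force: [-1.0, 0.2, 4.4]
opening: 0.3
finger_force: 2.2
```

Emit:
arm_command(
  commands=[
    [0, 0, 0, 0, 0, 0.02, 1],
    [0, 0, 0, 0, 0, 0.02, 1],
    [0, 0, 0, 0, 0, 0, 1],
  ],
)

```text
t: 23.45
position: [510.4, 203.9, 283.2]
ee_rot: [-0.172, 0.985, 0.0, 0.001]
contact_force: [-1.7, -0.5, 10.8]
opening: 0.4
finger_force: 5.2
```

Emit:
arm_command(
  commands=[
    [0, 0, 0, 0, 0, 0.015, 1],
    [0, 0, 0, 0, 0, 0.007, 1],
    [0, 0, 0, 0, 0, 0, 1],
  ],
)

```text
t: 23.75
position: [510.5, 203.9, 283.0]
ee_rot: [-0.172, 0.985, 0.0, 0.001]
contact_force: [-2.7, -0.6, 14.1]
opening: 0.5
finger_force: 7.0
```

Emit:
arm_command(
  commands=[
    [0, 0, 0, 0, 0, 0.007, 1],
    [0, 0, 0, 0, 0, 0, 1],
    [0, 0, 0, 0, 0, 0, 1],
  ],
)

```text
t: 24.05
position: [510.5, 203.9, 283.0]
ee_rot: [-0.172, 0.985, 0.0, 0.002]
contact_force: [-4.0, -1.5, 15.9]
opening: 0.4
finger_force: 7.6
```

Run:
```python
from h import *
print(np.round([env.get_obs()["contact_force"][2] for _ in range(5)],2))
```

```text
[15.87 15.87 15.87 15.87 15.87]
```

Emit:
arm_command(
  commands=[
    [0, 0, 0, 0, 0, 0, 1],
    [0, 0, 0, 0, 0, 0, 1],
    [0, 0, 0, 0, 0, 0, 1],
  ],
)

```text
t: 24.35
position: [510.5, 203.9, 283.0]
ee_rot: [-0.172, 0.985, 0.0, 0.002]
contact_force: [-3.3, -2.0, 16.9]
opening: 0.6
finger_force: 7.6
```

Emit:
arm_command(
  commands=[
    [0, 0, 0, 0, 0, 0, 1],
    [0, 0, 0, 0, 0, 0, 1],
    [0, 0, 0, 0, 0, 0, 1],
  ],
)

```text
t: 24.65
position: [510.5, 203.9, 283.0]
ee_rot: [-0.172, 0.985, 0.0, 0.002]
contact_force: [-3.4, -1.7, 16.0]
opening: 0.5
finger_force: 7.6
```

Emit:
arm_command(
  commands=[
    [0, 0, 0, 0, 0, 0, 1],
    [0, 0, 0, 0, 0, 0, 1],
  ],
)

```text
t: 24.85
position: [510.5, 203.9, 283.0]
ee_rot: [-0.172, 0.985, 0.0, 0.002]
contact_force: [-2.3, -0.3, 15.2]
opening: 0.4
finger_force: 7.6
```

Emit:
arm_command(
  commands=[
    [0, 0, 0, 0, 0, 0, 1],
    [0, 0, 0, 0, 0, 0, 1],
    [0, 0, 0, 0, 0, 0, 1],
    [0, 0, 0, 0, 0, 0, 1],
    [0, 0, 0, 0, 0, 0, 1],
    [0, 0, 0, 0, 0, 0, 1],
    [0, 0, 0, 0, 0, 0, 1],
  ],
)

```text
t: 25.55
position: [510.5, 204.0, 283.0]
ee_rot: [-0.172, 0.985, 0.0, 0.002]
contact_force: [-3.4, -1.2, 15.5]
opening: 0.5
finger_force: 7.6
```

Emit:
arm_command(
  commands=[
    [0, 0, 0, 0, 0, -0.03, 1],
    [0, 0, 0, 0, 0, -0.03, 1],
    [0, 0, 0, 0, 0, -0.03, 1],
    [0, 0, 0, 0, 0, -0.1, 1],
    [0, 0, 0, 0, 0, -0.5, 1],
    [0, 0, 0, 0, 0, -0.8, 1],
    [0, 0, 0, 0, 0, -0.6, 1],
    [0, 0, 0, 0, 0, 0, 1],
    [0, 0, 0, 0, 0, 0, 1],
  ],
)

```text
t: 26.45
position: [509.8, 203.8, 343.1]
ee_rot: [-0.172, 0.985, 0.0, -0.0]
contact_force: [-0.2, 0.6, 1.0]
opening: 0.2
finger_force: 0.0
```

Run:
```python
from h import *
im=[optics.get_image(n)[...,::-1].copy() for n in("side",)]
cv2.imwrite("pics/i.png",im[0])
h=cv2.cvtColor(im[0],cv2.COLOR_BGR2HSV);m=cv2.inRange(h,(12,130,90),(30,255,255));w=np.zeros_like(m);w[130:200,280:310]=m[130:200,280:310]
p=cv2.findNonZero(w)[:,0];print("seen",p.min(0),p.max(0))
c,s=np.cos(.345),np.sin(.345)
for z in(245,257,269):print(z,proj("side",[510-17*c+15*s,204-17*s-15*c,z-15]))
```

```text
seen [285 149] [306 164]
245 [291.87140139 170.45132626]
257 [291.83704977 164.80313905]
269 [291.80213175 159.0618223 ]
```

View pics/i.png

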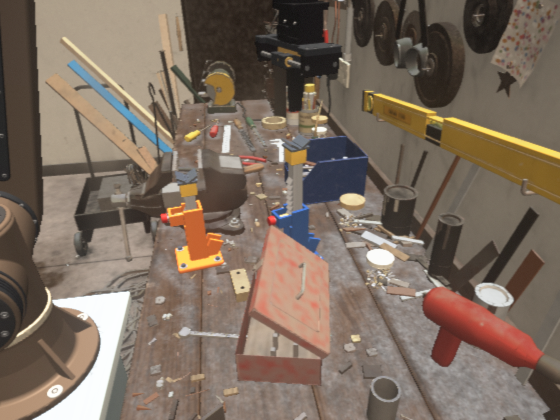

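The head's bottom edge (row 164) matches a height of 257, the fourth notch up. The gripper is clear at (295,110), and the brass block and jars have not moved. I'm handing the job in.

```bash
python3 -c "
from h import *
print(env.close_job())"
```

```text
the job is handed in; nothing more can be done
None
```

I raised the blue prop's column four clicks (48 mm), set it down on its pawl, and pushed down on the cap above the head at about 16 N for over a second. It held, and I let go and handed the job in; I gripped the 40 mm steel cap because the straight fingers could not reach the yellow block past it.

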